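# Pack the clamping tray and hold its ratchet lever at the fourth click

## Task

Stand the dark hardwood block and the tall steel sleeve upright in the clamping tray, in one row with the pine block that is already in it, the hardwood block with its wide side across the tray. Then swing the ratchet lever exactly four clicks from rest, counting them by feel and never going on to a fifth, so that the jaw closes up on the row. Finish while still gripping the lever's handle at the fourth click, because it springs back if let go; leave everything else on the bench where it is.

Things in the scene. Friction and masses are not known exactly. Their poses are not given: they have to be found in the camera images.
- press: The clamping tray with its ratchet lever, fixed to the bench: a plywood base 110 x 385 x 10 mm. Origin on the bench top, under the base; z up, x across the tray (its -x side faces the robot at yaw 0), y along the row, from the tray's fixed end (-y) to the lever's end (+y).
- tray_floor (a point): Centre of the tray's inner floor, 10 mm above the bench, 80 mm to -y of the press origin; axes as the press. Inside 72 mm wide (x, -36 to 36) between wooden walls 30 mm high and 10 mm thick; with the lever at rest 151 mm long (y, -75.5 to 75.5), from the fixed end wall at -y to the jaw at +y, both 45 to 47 mm high above the floor.
- jaw_face (a point): Centre of the foot of the aluminium jaw's pressing face, at the tray's +y end; moves with the lever, 3.25 mm to -y for each click, so after four clicks the tray is 138 mm long inside. Hardwood block, sleeve and pine block in a row take 136 mm.
- pine_block: Pale pine block, 64 (x) x 48 (y) x 85 mm high, loose, already standing in the tray against its fixed end wall (1 to 4 mm off it). Origin at the centre of its underside.
- oak_block: Dark hardwood block, 60 (its x) x 46 (its y) x 90 mm high, 0.13 to 0.25 kg, standing upright on the bench. Origin at the centre of its underside. In the tray its 60 mm side goes across the tray (its x along the tray's x); the other way round the row is too long.
- sleeve: Plain steel sleeve, an upright cylinder of 42 mm diameter, 90 mm high, 0.25 to 0.5 kg, standing on the bench, with a dark bore mark on top. Origin at the centre of its underside.
- lever (a joint): Ratchet lever angle, rad: 0 at rest against its stop, growing anticlockwise seen from above about a vertical pin. Click stops every 0.16 (0.16, 0.32, 0.48, 0.64...), crests half-way (0.08, 0.24...), hard stop 0.97. A spring drives it back to 0 from any angle if let go. The push at the handle jumps to 6 to 9 N on leaving a stop and sinks to 2 to 5 N before the next one.
- lever_pivot (a point): On the lever's turning axis, 44 mm above the bench, 100 mm to +y of the press origin.
- handle: The lever's handle: an upright black round post, 24 mm diameter, 130 mm out from the turning axis, at the end of a flat steel arm. Origin at the centre of its foot, 53 mm above the bench; the post's top is 138 mm above the bench. It spins freely on the arm. At rest it stands to the robot's side of the pivot, swung 0.32 rad to the press's +y: at press x -123, y +141 mm.
- handle_mid (a point): Point on the handle's axis 112 mm above the bench, 26 mm below its top; moves with the lever.
- offcut: Bystander: L-shaped pale pine offcut, 110 x 85 x 45 high (sizes in mm). Leave alone.
- cap: Bystander: white plastic bottle cap, 42 across, 14 high (sizes in mm). Leave alone.
- bushing: Bystander: small steel bushing, 26 across, 30 high (far shorter than the sleeve) (sizes in mm). Leave alone.
- sanding_block: Bystander: cork sanding block 100 x 60 x 26 high (sizes in mm). Leave alone.
- screwdriver: Bystander: screwdriver lying on the bench, under 40 high (sizes in mm). Leave alone.
- wrench: Bystander: steel wrench lying on the bench, under 20 high (sizes in mm). Leave alone.
- can: Bystander: metal can, 72 across, 110 high, standing (sizes in mm). Leave alone.
There are look-alikes about, which are no part of the job. There is more than one size of the sleeve; the one meant has the size given above.

How it is judged:
By the outcome, as a careful person would: the job done as asked, in the order asked, and still so for the second after the job is handed in, while the arm keeps its last pose, push and grip.
It also fails if it takes over 67 s, if anything falls off the work surface, if the arm or the gripper's body presses on something with over 40 N, if the wrist force passes 120 N, or if a joint passes its speed limit or range.

## Robot

A 6-joint arm with a two-finger parallel gripper is mounted at the origin on the work surface. World frame = base frame: x ahead of the robot, y to its left, z up, the work surface at z = 0. Lengths are in m, angles in rad, forces in N, time in s.
With the tool pointing down it reaches from about 0.35 to 0.775 m from the base axis. Payload 5.5 kg.
Tool frame: the origin (TCP) lies between the finger pads; the fingertips stand 19 mm ahead of it and the grasp point (between the pads) is the TCP; z points along the fingers, x is the direction in which the jaws open and shut, and the axes are right-handed (so a half turn about z gives the same grasp; the last joint's range is limited). The gripper opens to 85 mm and grips with 20 to 120 N. Pads are 22 mm wide; open, the fingers measure 114 mm over their backs; the gripper's body (76 mm by 85 mm) begins 54 mm behind the grasp point. The pads swing forward as they close: fully open they stand 13 mm farther back than shut.
Start: joints at [-1.487, 0.313, 0.046, 1.304, 0, 1.431], TCP at [0.128, -0.561, 0.25] pointing down, gripper open.
Joint ranges: [-2.76, 2.76], [-0.86, 1.69], [-1.03, 1.26], [-2.2, 2.34], [-1.47, 1.5], [-3.14, 3.14]. Speed limits (rad/s): [2.57, 2.57, 3.14, 3.14, 3.14, 3.14].

## Interface

Orientations are given as a unit quaternion [w, x, y, z].
In Python, from workcell import env gives the robot as it stands. The module is installed in compiled form; this text tells all that it offers.
- The arm moves only by the tool carry_out, never from a script. Its argument "steps" is a list of rows, each a list of 7 numbers: the gripper command: -1 is shut, 1 is fully open, values between are in proportion, then the shift along the tool's x, y, z in m, then the turn, a rotation vector about the tool's x, y, z in rad. A call has 1 to 20 rows; each row shifts and turns the commanded pose from where the row before left it, along the tool's axes as they then stand; what a row does not reach is not made up. A row lasts 1/8 s, in which the tool goes at most 62.5 mm and 10.7 degrees, less where a joint would pass 70% of its speed; a pose out of reach is approached as far as the arm can. A call with a gripper value outside its range is refused whole. The fingers move at their own pace and stop on an object; "grip_force" is the grip in N (left out, the last holds). Time passes only in rows, so rows that do not move let the fingers close. It gives the time, the measured TCP pose, the force and the opening at its end, in the units of the state.
- env.get_state(): the state, without advancing time (a new reading comes with each control period).
- env.read_camera(name): name is "scene" or "top"; returns a dict with "color" (420x560x3 uint8, red, green, blue), "K" (3x3 intrinsics, pixels), "R" (3x3) and "t" (3): a world point X has camera coordinates R X + t. Camera axes: x right, y down, z forward; pixel columns grow to the right and rows downward; lengths in m; the calibration is good to about 2 mm. A picture is of the moment at which its call begins. There is no depth.
- env.hand_in(): hands the job in, once; it reports no verdict.
The state is a dict: "clock": time; "joint_pos": joint angles; "qvel": joint speeds; "tau": joint torques, N m; "tcp_pos": TCP position; "orientation": TCP orientation; "wrist_force": force on the tool from outside, world axes, zero at the start; "ft_torque": the same for the moment, N m; "finger_gap": finger opening in m.
Only numpy, scipy, OpenCV 4.12 (cv2) and the standard library are available. Lean on these libraries where they do the work, as an engineer would, in place of code of your own. Each camera call takes 0.05 s, during which the arm holds its last target. There are 200 camera calls.

## Working session

There is one attempt and no reset: what is moved stays moved. The work goes in short steps, Python scripts to look and compute and a tool call to move; the robot and the scene stay as the last step left them, time stands still between calls to the robot, and variables do not carry over. Pictures are saved under pics/ and viewed, about 8 in all and at most 12, crops included, and the job is handed in when it is done.

Besides the shell and the picture viewer there is one more tool, called after "Emit:" as name(argument=value, ...), one argument or row to a line, values as JSON. carry_out: Moves the arm, as the interface text tells. Its arguments: {"type":"object","properties":{"steps":{"type":"array","items":{"type":"array","items":{"type":"number"}}},"grip_force":{"type":"number"}},"required":["steps"]}

```bash
mkdir -p pics
python3 - <<'E'
from workcell import env
import cv2,numpy as np
s=env.get_state();print(s)
for n in("scene","top"):
    c=env.read_camera(n);cv2.imwrite(f"pics/{n}0.png",c["color"][:,:,::-1]);print(n,c["K"].tolist(),c["R"].tolist(),c["t"].tolist())
    np.savez(f"{n}0.npz",**c)
E
```

```text
{'clock': 0.0, 'joint_pos': array([-1.48661105e+00,  3.13994818e-01,  4.49923800e-02,  1.30359193e+00,
        1.34750237e-06,  1.43117519e+00]), 'qvel': array([ 1.72317984e-05,  2.09644499e-04, -3.72029602e-04, -5.79940069e-04,
       -6.72662607e-04,  7.43549099e-04]), 'tau': array([ 1.18233006e-04, -4.80626822e+01,  2.98533064e+01,  1.92877860e-02,
       -9.59000226e-05, -1.09313492e-08]), 'tcp_pos': array([ 0.12755653, -0.56019414,  0.24941749]), 'orientation': array([-6.53538860e-04,  7.81646247e-01, -6.23721361e-01, -6.17350225e-04]), 'wrist_force': array([ 0.11343881, -1.08178157,  0.48795745]), 'ft_torque': array([ 0.05186734, -0.06972988, -0.01038031]), 'finger_gap': 0.08548832240750266}
scene [[518.1065065533846, 0.0, 286.603628424523], [0.0, 518.1065065533846, 208.44191230242424], [0.0, 0.0, 1.0]] [[-0.22589857173458583, 0.9741308661585446, -0.006236255725821717], [0.5451276524459361, 0.12110304016975885, -0.8295600618402653], [-0.8073448320433204, -0.1907959885816403, -0.5583826760511985]] [0.11569921495773759, -0.19871931949307003, 1.7800469030666581]
top [[402.21823104739656, 0.0, 283.531686481515], [0.0, 402.21823104739656, 211.04265030389928], [0.0, 0.0, 1.0]] [[0.08040097027598003, -0.99676093764002, -0.001821310975548628], [-0.9748753504297756, -0.0782545559329281, -0.20855281249640925], [0.20773477104977678, 0.01854339965402539, -0.9780094106020495]] [-0.02526188928646042, 0.5362968007629443, 1.2196542367626493]
```

View pics/scene0.png

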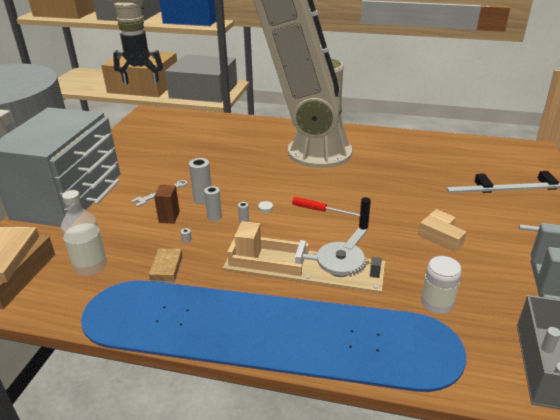

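View pics/top0.png

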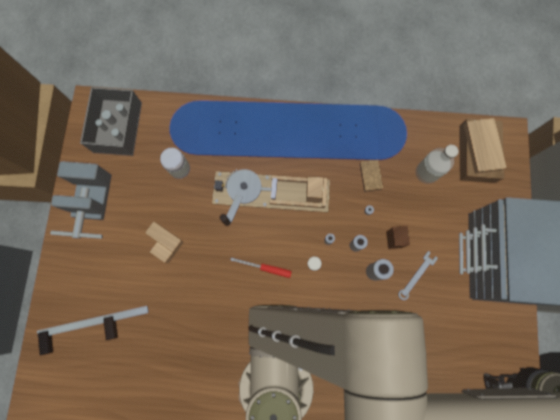

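The scene picture shows the oak block at (167,204) and steel cylinders at (200,181), (213,203), (243,213) and (186,236). In the top view the oak is at (398,237), with cylinders at (383,270), (360,243), (330,239) and (369,210). The tray runs along the top view's row direction, with the pine at (316,190) and the handle at (226,219). Next I'll enlarge the candidates and the press.

```bash
cat > h.py <<'E'
import numpy as np,cv2
def load(n,i=0): return dict(np.load(f"{n}{i}.npz"))
def onplane(c,p,z):
    p=np.atleast_2d(p).astype(float); d=np.c_[p,np.ones(len(p))]@np.linalg.inv(c["K"]).T@c["R"]
    o=-c["R"].T@c["t"]; return o+d*((z-o[2])/d[:,2])[:,None]
def proj(c,X):
    q=(np.atleast_2d(X)@c["R"].T+c["t"])@c["K"].T; return q[:,:2]/q[:,2:]
def two(a,pa,b,pb):
    o=[];D=[]
    for c,p in((a,pa),(b,pb)):
        d=c["R"].T@np.linalg.inv(c["K"])@[*p,1]; D.append(d/np.linalg.norm(d)); o.append(-c["R"].T@c["t"])
    s=np.linalg.lstsq(np.c_[D[0],-D[1]],o[1]-o[0],rcond=None)[0]
    A=o[0]+s[0]*D[0];B=o[1]+s[1]*D[1]; return (A+B)/2,np.linalg.norm(A-B)
E
python3 - <<'E'
from h import *
s=load("scene")["color"][:,:,::-1];t=load("top")["color"][:,:,::-1]
def cr(im,x,y,w,h,W,H): return cv2.resize(im[y:y+h,x:x+w],(W,H),interpolation=cv2.INTER_CUBIC)
A=np.hstack([cr(s,150,150,110,100,400,364),cr(t,320,195,110,100,400,364)])
B=np.hstack([cr(s,220,195,170,95,400,224),cr(t,205,160,140,78,400,224)])
cv2.imwrite("pics/crop1.png",np.vstack([A,B]))
E
```

```text
(no output)
```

View pics/crop1.png

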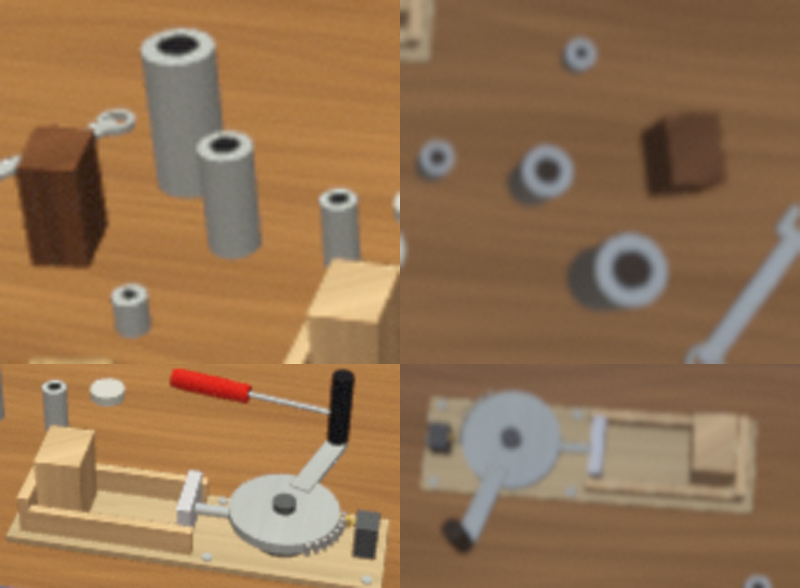

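Run:
```python
from h import *
S=load("scene");T=load("top")
for n,ps,pt,w in(("large",(199.2,162.7),(383.5,269),19.8),("med",(211.9,189.9),(360.3,242),14.3),("small",(243,204.5),(330.2,238.5),9.9),("handletop",(220+342/2.353-0.0,195+(373-364)/2.353),(205+55/2.857,160+(540-364)/2.857),8)):
    X,e=two(S,ps,T,pt); z=(T["R"]@X+T["t"])[2]; print(n,X.round(4),"err",e.round(4),"dia",(w*z/402).round(4))
# base corners
b=onplane(T,[(215.9,171.5),(329.3,180),(327.5,211.5),(212.7,203.4)],.01);print(b.round(4));print(np.linalg.norm(b-np.roll(b,-1,0),axis=1))
s,t=S["color"][:,:,::-1],T["color"][:,:,::-1]
# oak masks
for n,c,(x,y,w,h) in(("s",S,(150,180,35,48)),("t",T,(382,220,34,36))):
    p=c["color"][y:y+h,x:x+w].astype(int); m=((p[:,:,0]<100)).astype(np.uint8)
    k,l,st,ce=cv2.connectedComponentsWithStats(m); i=1+st[1:,4].argmax(); print(n,st[i],ce[i]+[x,y])
U=lambda im,x,y,w,h,W,H:cv2.resize(im[y:y+h,x:x+w],(W,H),interpolation=cv2.INTER_CUBIC)
A=np.hstack([U(s,150,180,40,48,400,480),U(t,380,217,40,48,400,480)])
cv2.imwrite("pics/oak.png",cv2.convertScaleAbs(A,alpha=1.6))
```

```text
large [ 0.3735 -0.2868  0.1204] err 0.0029 dia 0.0578
med [ 0.4526 -0.2227  0.0863] err 0.0018 dia 0.0436
small [ 0.4605 -0.1337  0.0565] err 0.0019 dia 0.031
handletop [0.4749 0.1913 0.1291] err 0.0035 dia 0.0238
[[ 0.6638  0.2563  0.01  ]
 [ 0.6646 -0.1254  0.01  ]
 [ 0.5565 -0.1256  0.01  ]
 [ 0.5535  0.2542  0.01  ]]
[0.38171297 0.1080548  0.37977892 0.11032857]
s [  4   7  25  36 586] [167.27474403 207.53242321]
t [  4   6  23  23 431] [396.67285383 237.40603248]
```

View pics/oak.png

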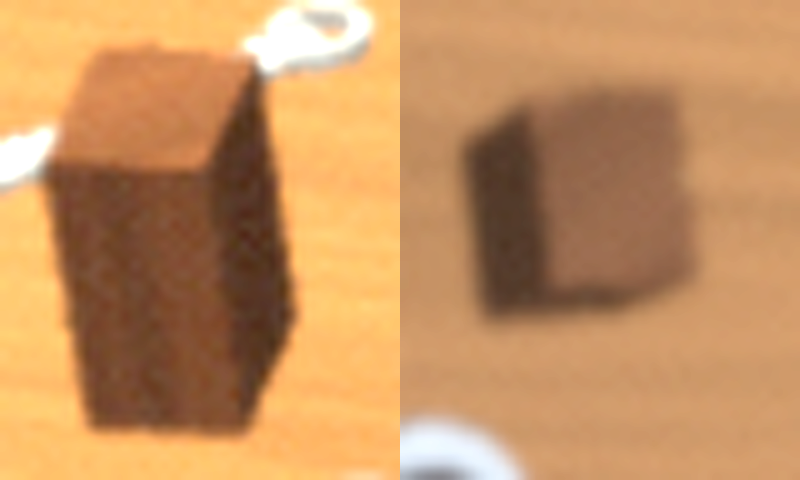

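The medium steel cylinder fits the sleeve: about 44 mm in diameter and 86–90 mm tall, at scene (212,190) and top (360,242). The large one measures 58 by 120 mm, the small one 31 by 57 mm, and the bushing is shorter still. The crop shows the oak's top face: scene corners (160,185), (175.5,186.5), (171,197), (155.5,196.3).

Run:
```python
from h import *
S=load("scene");T=load("top")
# correspondences: top-view corner -> world xy -> scene
ct=[(393,227.5),(408,226.2),(409.2,244.5),(395,246)]; cs=[(155.5,196.3),(160,185),(175.5,186.5),(171,197)]
w=onplane(T,ct,.09);print(w.round(4),np.linalg.norm(w-np.roll(w,-1,0),axis=1).round(4),w.mean(0))
w2=onplane(S,cs,.09);print(w2.round(4),np.linalg.norm(w2-np.roll(w2,-1,0),axis=1).round(4),w2.mean(0))
X,e=two(S,np.mean(cs,0),T,np.mean(ct,0));print("two",X,e)
s,t=S["color"][:,:,::-1],T["color"][:,:,::-1]
U=lambda im,x,y,w,h,W,H:cv2.resize(im[y:y+h,x:x+w],(W,H),interpolation=cv2.INTER_CUBIC)
cv2.imwrite("pics/press.png",np.vstack([U(t,207,165,130,65,780,390),np.hstack([U(s,345,190,35,50,140,200),U(s,225,220,160,50,640,200)])]))
```

```text
[[ 0.505  -0.3208  0.09  ]
 [ 0.5127 -0.3664  0.09  ]
 [ 0.4566 -0.371   0.09  ]
 [ 0.4486 -0.3282  0.09  ]] [0.0463 0.0563 0.0435 0.0569] [ 0.48069569 -0.34659071  0.09      ]
[[ 0.5212 -0.355   0.09  ]
 [ 0.4649 -0.3677  0.09  ]
 [ 0.4631 -0.3229  0.09  ]
 [ 0.5154 -0.3132  0.09  ]] [0.0576 0.0449 0.0532 0.0421] [ 0.49116504 -0.3396991   0.09      ]
two [ 0.48121061 -0.34695801  0.0830485 ] 0.003201213246378318
```

View pics/press.png

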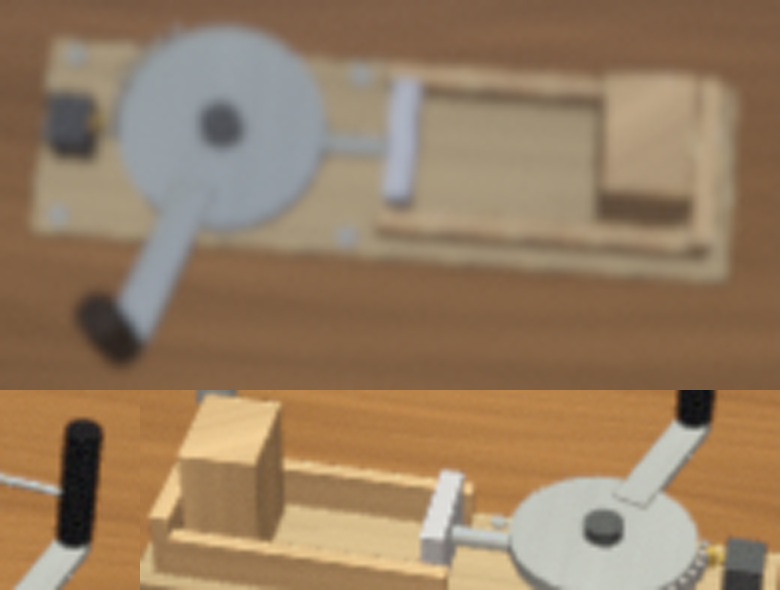

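Run:
```python
from h import *
S=load("scene");T=load("top")
print("cam",-T["R"].T@T["t"])
print("handle",two(S,(365.6,199.6),T,(222.4,216.2)), onplane(T,(222.4,216.2),.138),onplane(S,(365.6,199.6),.138))
b=onplane(T,[(215.25,170.9),(330.1,179.25),(327.6,211.4),(211.6,203.4)],.01);print(b.round(4),b.mean(0));print(np.linalg.norm(b-np.roll(b,-1,0),axis=1).round(4))
f=lambda u,v:(207+u/6-.42,165+v/6-.42)
# pin (221,125) top ~? jaw front face top edge (418,85)-(406,203); pine top corners
print("pin",onplane(T,f(222,125),.06))
pn=onplane(T,[f(607,75),f(694,80),f(691,197),f(601,193)],.095);print("pine",pn.round(4),pn.mean(0))
print("jaw face",onplane(T,[f(423,85),f(408,203)],.056).round(4))
print("jaw s/walls inner +x,-x", onplane(T,[f(500,97),f(500,233-8)],.04).round(4))
# scene: pine top corners
g=lambda u,v:(225+(u-140)/4-.4,220+(v-390)/4-.4)
q=onplane(S,[g(212,397),g(283,404),g(260,462),g(182,458)],.095);print("pineS",q.round(4),q.mean(0))
print("pine two",two(S,g(234,430),T,f(648,136)))
print("sleeve",onplane(T,(359.9,241.6),.09),onplane(S,(211.5,189.5),.09))
```

```text
cam [ 0.27148902 -0.00582893  1.30463352]
handle (array([0.4895407 , 0.19506425, 0.13681445]), np.float64(0.0009024237673358794)) [[0.48926722 0.19531291 0.138     ]] [[0.49155592 0.1947239  0.138     ]]
[[ 0.6657  0.2588  0.01  ]
 [ 0.6674 -0.1279  0.01  ]
 [ 0.5569 -0.1259  0.01  ]
 [ 0.5532  0.2578  0.01  ]] [0.61079653 0.0656987  0.01      ]
[0.3867 0.1105 0.3837 0.1125]
pin [[0.6094008  0.15229102 0.06      ]]
pine [[ 0.6429 -0.0497  0.095 ]
 [ 0.6438 -0.0951  0.095 ]
 [ 0.5809 -0.0974  0.095 ]
 [ 0.5793 -0.0509  0.095 ]] [ 0.6117182  -0.07330079  0.095     ]
jaw face [[0.6413 0.0472 0.056 ]
 [0.5756 0.0497 0.056 ]]
jaw s/walls inner +x,-x [[ 0.6427  0.0055  0.04  ]
 [ 0.5713 -0.      0.04  ]]
pineS [[ 0.5877 -0.0926  0.095 ]
 [ 0.5854 -0.0481  0.095 ]
 [ 0.6447 -0.0457  0.095 ]
 [ 0.651  -0.0916  0.095 ]] [ 0.61720103 -0.06951507  0.095     ]
pine two (array([ 0.61252589, -0.07242086,  0.09103045]), np.float64(0.0020022164889878344))
sleeve [[ 0.45344841 -0.22165146  0.09      ]] [[ 0.45650813 -0.22117353  0.09      ]]
```

Pin, handle, jaw and pine all agree on a press origin of about (0.611, 0.0535) with yaw near 0. The base itself isn't centred on that origin. The oak is at about (0.484, -0.345) with yaw about 0.14. First move: turn, then go above the oak.

Emit:
carry_out(
  steps=[
    [1, 0, 0, 0, 0, 0, -0.186],
    [1, 0, 0, 0, 0, 0, -0.186],
    [1, 0, 0, 0, 0, 0, -0.186],
    [1, 0, 0, 0, 0, 0, -0.186],
    [1, 0, 0, 0, 0, 0, -0.186],
    [1, 0, 0, 0, 0, 0, -0.186],
    [1, 0, 0, 0, 0, 0, -0.186],
    [1, 0, 0, 0, 0, 0, -0.185],
    [1, 0.0425, -0.0182, 0, 0, 0, 0],
    [1, 0.0425, -0.0182, 0, 0, 0, 0],
    [1, 0.0425, -0.0182, 0, 0, 0, 0],
    [1, 0.0425, -0.0182, 0, 0, 0, 0],
    [1, 0.0425, -0.0182, 0, 0, 0, 0],
    [1, 0.0425, -0.0182, 0, 0, 0, 0],
    [1, 0.0425, -0.0182, 0, 0, 0, 0],
    [1, 0.0425, -0.0182, 0, 0, 0, 0],
    [1, 0.0425, -0.0182, 0, 0, 0, 0],
    [1, 0, 0, 0.04, 0, 0, 0],
    [1, 0, 0, 0.04, 0, 0, 0],
    [1, 0, 0, 0, 0, 0, 0],
  ],
  grip_force=40,
)

```text
clock: 2.6
tcp_pos: [0.4815, -0.343, 0.1666]
orientation: [-0.003, 0.998, 0.07, -0.003]
wrist_force: [0.2, 0.5, 0.2]
finger_gap: 0.0856
```

Emit:
carry_out(
  steps=[
    [1, 0.001, 0, 0.03, 0, 0, 0],
    [1, 0.001, 0, 0.03, 0, 0, 0],
    [1, 0, 0, 0.015, 0, 0, 0],
    [1, 0, 0, 0, 0, 0, 0],
  ],
)

```text
clock: 3.1
tcp_pos: [0.4852, -0.3449, 0.0954]
orientation: [-0.0, 0.998, 0.07, -0.0]
wrist_force: [0.1, -0.3, 0.1]
finger_gap: 0.0856
```

Run:
```python
from workcell import env
from h import *
s=env.get_state();print(s["wrist_force"],s["tcp_pos"],s["joint_pos"])
c=env.read_camera("scene");d=env.read_camera("top")
a=cv2.resize(c["color"][130:260,110:250,::-1],(420,390));b=cv2.resize(d["color"][190:290,310:420,::-1],(380,390))
cv2.imwrite("pics/g1.png",np.hstack([a,b]))
```

```text
[ 0.13584073 -0.34848654  0.10891572] [ 0.48524351 -0.34491149  0.09541052] [-7.52687281e-01  4.40033556e-01 -1.59597021e-01  9.72027546e-01
 -7.64377652e-05  6.78386735e-01]
```

View pics/g1.png

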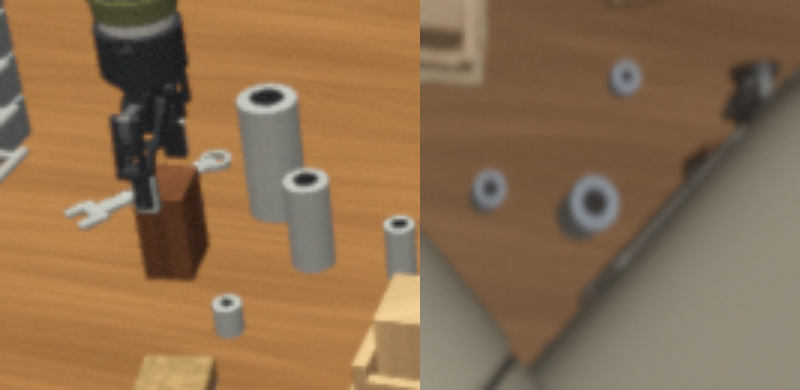

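The picture shows the fingers straddling the oak. The near finger, at crop (147,195), looks left of the face's centre, so I'll check that by projection.

Run:
```python
from h import *
S=load("scene"); tx=np.array([np.cos(.14),np.sin(.14),0]);ty=np.array([-tx[1],tx[0],0])
p=np.array([.4852,-.3449,0])
for k,v in (("fingertip outer",p+.050*tx+[0,0,.0885]),("fingertip in",p+.043*tx+[0,0,.0885]),("face top c",p+.03*tx+[0,0,.09]),("L",p+.03*tx-.023*ty+[0,0,.09]),("R",p+.03*tx+.023*ty+[0,0,.09]),("botL",p+.03*tx-.023*ty),("botR",p+.03*tx+.023*ty)):
    q=proj(S,v)[0]; print(k,q.round(1),((q-[110,130])*3).round(0))
```

```text
fingertip outer [159.4 200.2] [148. 211.]
fingertip in [160.1 198.8] [150. 206.]
face top c [161.5 195.7] [154. 197.]
L [153.  195.3] [129. 196.]
R [169.9 196. ] [180. 198.]
botL [157.9 222.8] [144. 278.]
botR [174.2 223.6] [193. 281.]
```

The projections match the picture to within a pixel or so, so the alignment is good. Descend and grip.

Emit:
carry_out(
  steps=[
    [1, 0, 0, 0.015, 0, 0, 0],
    [1, 0, 0, 0.012, 0, 0, 0],
    [1, 0, 0, 0, 0, 0, 0],
    [-1, 0, 0, 0, 0, 0, 0],
    [-1, 0, 0, 0, 0, 0, 0],
    [-1, 0, 0, 0, 0, 0, 0],
    [-1, 0, 0, 0, 0, 0, 0],
    [-1, 0, 0, 0, 0, 0, 0],
    [-1, 0, 0, 0, 0, 0, 0],
  ],
  grip_force=40,
)

```text
clock: 4.32
tcp_pos: [0.4857, -0.3451, 0.0687]
orientation: [0.0, 0.998, 0.07, 0.0]
wrist_force: [0.3, 0.1, 2.3]
finger_gap: 0.0596
```

Emit:
carry_out(
  steps=[
    [-1, 0, 0, -0.02, 0, 0, 0],
    [-1, 0, 0, -0.04, 0, 0, 0],
    [-1, 0, 0, -0.04, 0, 0, 0],
    [-1, 0, 0, -0.03, 0, 0, 0.135],
    [-1, 0.0157, -0.041, 0, 0, 0, 0],
    [-1, 0.0157, -0.041, 0, 0, 0, 0],
    [-1, 0.0157, -0.041, 0, 0, 0, 0],
    [-1, 0.0157, -0.041, 0, 0, 0, 0],
    [-1, 0.0157, -0.041, 0, 0, 0, 0],
    [-1, 0.0157, -0.041, 0, 0, 0, 0],
    [-1, 0.0157, -0.041, 0, 0, 0, 0],
    [-1, 0.0157, -0.041, 0, 0, 0, 0],
    [-1, 0, 0, 0, 0, 0, 0],
    [-1, 0, 0, 0, 0, 0, 0],
  ],
  grip_force=60,
)

```text
clock: 6.08
tcp_pos: [0.609, -0.0162, 0.1976]
orientation: [0.0, 1.0, 0.003, -0.001]
wrist_force: [0.4, -0.7, -2.0]
finger_gap: 0.0592
```

Run:
```python
from workcell import env
from h import *
s=env.get_state();print(s["wrist_force"],s["tcp_pos"],s["orientation"],s["finger_gap"])
c=env.read_camera("scene");d=env.read_camera("top")
a=cv2.resize(c["color"][150:290,215:385,::-1],(510,420));b=cv2.resize(d["color"][160:260,255:335,::-1],(288,420)) 
b=cv2.resize(d["color"][150:260,260:335,::-1],(286,420))
cv2.imwrite("pics/g2.png",np.hstack([a,b]))
```

```text
[ 0.43114617 -0.68258853 -2.02016282] [ 0.60897866 -0.01615445  0.19762415] [ 1.23765901e-04  9.99995813e-01  2.80140758e-03 -7.15038002e-04] 0.059209374500270195
```

View pics/g2.png

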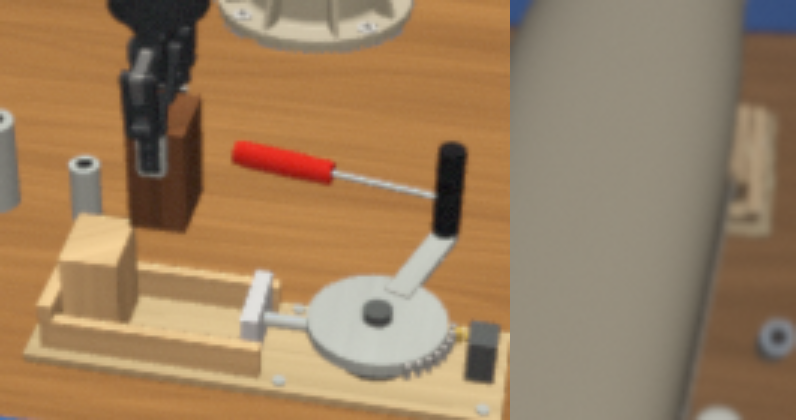

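The oak hangs level above the tray between pine and jaw. I'll lower it in stages and watch the force.

Emit:
carry_out(
  steps=[
    [-1, 0.0015, 0, 0.04, 0, 0, 0],
    [-1, 0, 0, 0.04, 0, 0, 0],
    [-1, 0, 0, 0.015, 0, 0, 0],
    [-1, 0, 0, 0.008, 0, 0, 0],
    [-1, 0, 0, 0.006, 0, 0, 0],
    [-1, 0, 0, 0, 0, 0, 0],
  ],
)

```text
clock: 6.92
tcp_pos: [0.6115, -0.0164, 0.09]
orientation: [0.0, 1.0, 0.002, 0.001]
wrist_force: [-0.3, -0.1, -1.7]
finger_gap: 0.0596
```

Emit:
carry_out(
  steps=[
    [-1, 0, 0, 0.005, 0, 0, 0],
    [-1, 0, 0, 0.005, 0, 0, 0],
    [-1, 0, 0, 0.001, 0, 0, 0],
    [-1, 0, 0, 0, 0, 0, 0],
  ],
)

```text
clock: 7.42
tcp_pos: [0.6112, -0.0162, 0.0788]
orientation: [0.0, 1.0, 0.003, 0.0]
wrist_force: [-0.7, 0.9, 3.1]
finger_gap: 0.0593
```

On the floor. Slide it towards the pine (tool +y) until they touch.

Emit:
carry_out(
  steps=[
    [-1, 0, 0.002, -0.0007, 0, 0, 0],
    [-1, 0, 0.002, 0, 0, 0, 0],
    [-1, 0, 0.001, 0, 0, 0, 0],
    [-1, 0, 0, 0, 0, 0, 0],
  ],
)

```text
clock: 7.92
tcp_pos: [0.6109, -0.0215, 0.0788]
orientation: [0.0, 1.0, 0.002, -0.0]
wrist_force: [0.5, -0.5, -0.5]
finger_gap: 0.0596
```

Emit:
carry_out(
  steps=[
    [-1, 0, 0.001, 0, 0, 0, 0],
    [-1, 0, 0.001, 0, 0, 0, 0],
    [-1, 0, 0, 0, 0, 0, 0],
  ],
)

```text
clock: 8.3
tcp_pos: [0.6109, -0.0233, 0.0789]
orientation: [0.0, 1.0, 0.002, -0.0]
wrist_force: [0.2, -0.1, -1.4]
finger_gap: 0.0591
```

Emit:
carry_out(
  steps=[
    [-1, 0, 0.001, 0, 0, 0, 0],
    [-1, 0, 0.001, 0, 0, 0, 0],
    [-1, 0, 0, 0, 0, 0, 0],
  ],
)

```text
clock: 8.68
tcp_pos: [0.611, -0.0253, 0.079]
orientation: [0.0, 1.0, 0.002, 0.0]
wrist_force: [1.0, 0.9, -1.2]
finger_gap: 0.0598
```

Emit:
carry_out(
  steps=[
    [-1, 0, 0.001, 0, 0, 0, 0],
    [-1, 0, 0.001, 0, 0, 0, 0],
    [-1, 0, 0, 0, 0, 0, 0],
  ],
)

```text
clock: 9.05
tcp_pos: [0.6111, -0.0273, 0.079]
orientation: [-0.0, 1.0, 0.002, 0.0]
wrist_force: [-0.3, 0.5, -0.6]
finger_gap: 0.0595
```

Run:
```python
from workcell import env
from h import *
s=env.get_state();print(s["wrist_force"],s["tcp_pos"],s["ft_torque"])
c=env.read_camera("scene")
cv2.imwrite("pics/g3.png",cv2.resize(c["color"][180:285,220:320,::-1],(570,600),interpolation=cv2.INTER_CUBIC))
```

```text
[-0.33723214  0.49958659 -0.63387271] [ 0.61108482 -0.02726497  0.07900406] [ 0.08435361 -0.025258    0.07279754]
```

View pics/g3.png

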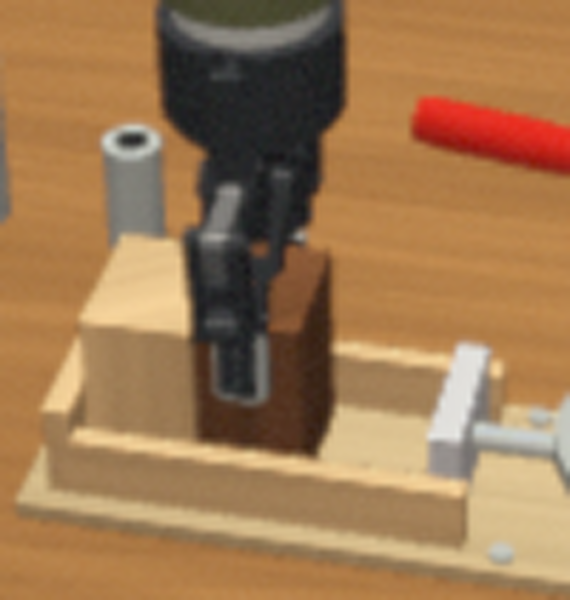

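Oak stands against the pine, which is at the fixed end, with its wide side across. Release, rise, and go over the sleeve.

Emit:
carry_out(
  steps=[
    [-1, 0, 0, 0.0007, 0, 0, 0],
    [1, 0, 0, 0, 0, 0, 0],
    [1, 0, 0, 0, 0, 0, 0],
    [1, 0, 0, 0, 0, 0, 0],
    [1, 0, 0, 0, 0, 0, 0],
    [1, 0, 0, -0.02, 0, 0, 0],
    [1, 0, 0, -0.05, 0, 0, 0],
    [1, 0, 0, -0.05, 0, 0, 0],
    [1, -0.0262, 0.0322, 0, 0, 0, 0],
    [1, -0.0262, 0.0322, 0, 0, 0, 0],
    [1, -0.0262, 0.0322, 0, 0, 0, 0],
    [1, -0.0262, 0.0322, 0, 0, 0, 0],
    [1, -0.0262, 0.0322, 0, 0, 0, 0],
    [1, -0.0262, 0.0322, 0, 0, 0, 0],
    [1, 0, 0, 0.05, 0, 0, 0],
    [1, 0, 0, 0.04, 0, 0, 0],
    [1, 0, 0, 0, 0, 0, 0],
  ],
)

```text
clock: 11.22
tcp_pos: [0.4524, -0.2198, 0.1058]
orientation: [-0.002, 1.0, 0.002, -0.003]
wrist_force: [0.1, 0.5, -0.0]
finger_gap: 0.0857
```

Run:
```python
from workcell import env
from h import *
s=env.get_state();p=s["tcp_pos"];print(s["wrist_force"],p)
c=env.read_camera("scene");np.savez("scene1.npz",**c)
im=c["color"][145:285,180:380,::-1].copy();im=cv2.resize(im,(800,560),interpolation=cv2.INTER_CUBIC)
for v in ([.0,-.021,0],[0,.021,0],[0,0,0]):
    q=(proj(c,[.4548+v[0],-.2215+v[1],.09])[0]-[180,145]+.5)*4; cv2.circle(im,tuple(int(k) for k in q),3,(0,0,255),-1)
cv2.imwrite("pics/g4.png",im)
```

```text
[ 0.13768057  0.53859392 -0.04864309] [ 0.45236426 -0.21982735  0.10576757]
```

View pics/g4.png

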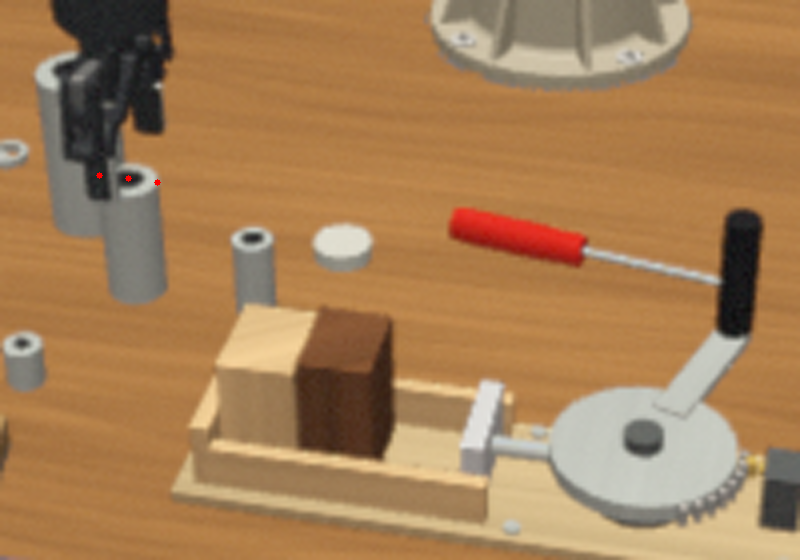

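The picture shows oak and pine side by side at the fixed end, upright. The sleeve's mark agrees with its top at (130,180). Checking the fingertip at (98,195) by projection.

Run:
```python
from workcell import env
from h import *
s=env.get_state();p=s["tcp_pos"];S=load("scene",1)
for o in([.05,0,-.006],[.05,-.011,-.006],[.05,.011,-.006],[.057,0,-.006],[.043,0,-.006]): print(o,((proj(S,p+o)[0]-[180,145]+.5)*4).round())
im=S["color"]
for v in(168,172,176,180,184,200,210,215): print(v,im[v,195:228].sum(1)//3)
for z in (.0,): print(proj(S,[.4548,-.2215,0]),proj(S,[.4548,-.2215,.09]))
```

```text
[0.05, 0, -0.006] [102. 202.]
[0.05, -0.011, -0.006] [ 87. 200.]
[0.05, 0.011, -0.006] [118. 204.]
[0.057, 0, -0.006] [ 99. 208.]
[0.043, 0, -0.006] [106. 196.]
168 [ 58  38  55  66  67  68  45  37  38  34  37  38  30  29  50  53  37  33
  26  32  29  32  32  28  45 100 119 122 123 122 123 121 123]
172 [ 67  39  41  50  57  60  47  36  38  31  41  65  65  59  55  47  41  67
  48  32  33  32  34  35  40  70 110 119 119 118 118 118 119]
176 [ 75  44  36  42  43  34  39  30  38  35  37  73  64  41  43  92 122 125
  78  42  37  36  31  34  32  55 110 124 127 126 127 125 126]
180 [ 88  53  36  43  55  55  57  55  40  33  33  48  44  41  83  98 120 122
 121 122 123 126 124 125 126 124 124 127 125 126 125 126 124]
184 [107  68  54  50  43  44  39  40  40  33  29  52  68  77  87 100 115 126
 128 130 124 126 125 127 124 124 125 124 124 127 126 128 127]
200 [115 118 124 123 124 125 124 123 123 120 112 113 118 120 121 122 122 122
 123 121 120 117 114 108 105 110 118 122 121 124 121 121 121]
210 [126 125 122 125 123 123 123 124 125 127 126 120 116 117 121 122 124 124
 124 123 123 121 117 113 108 103 112 127 124 124 124 126 127]
215 [120 122 121 122 123 122 122 123 122 123 125 123 114 114 117 121 122 123
 124 125 123 122 118 115 111 104 106 125 125 128 127 126 127]
[[214.39217542 216.41058553]] [[211.60207322 189.16145247]]
```

Emit:
carry_out(
  steps=[
    [1, 0.0025, 0.001, 0.01, 0, 0, 0],
    [1, 0, 0, 0.015, 0, 0, 0],
    [1, 0, 0, 0.01, 0, 0, 0],
    [1, 0, 0, 0, 0, 0, 0],
    [-1, 0, 0, 0, 0, 0, 0],
    [-1, 0, 0, 0, 0, 0, 0],
    [-1, 0, 0, 0, 0, 0, 0],
    [-1, 0, 0, 0, 0, 0, 0],
    [-1, 0, 0, 0, 0, 0, 0],
    [-1, 0, 0, 0, 0, 0, 0],
    [-1, 0, 0, 0, 0, 0, 0],
    [-1, 0, 0, 0, 0, 0, 0],
  ],
  grip_force=60,
)

```text
clock: 12.78
tcp_pos: [0.4571, -0.2224, 0.0738]
orientation: [0.0, 1.0, 0.002, -0.0]
wrist_force: [-3.9, 0.5, 5.7]
finger_gap: 0.041
```

Run:
```python
from h import *
S=load("scene",1); f=lambda u,v:(180+u/4-.4,145+v/4-.4)
print("oak corners near/far +y, top",onplane(S,[f(376,372),f(391,317),f(297,368),f(317,309)],.1).round(4))
print("jaw -y edge top near, far",onplane(S,[f(463,430),f(480,383)],.056).round(4))
print("walls", onplane(S,[f(205,440),f(470,485)],.04).round(4))
```

```text
oak corners near/far +y, top [[ 6.414e-01 -5.000e-04  1.000e-01]
 [ 5.862e-01 -5.200e-03  1.000e-01]
 [ 6.477e-01 -4.650e-02  1.000e-01]
 [ 5.878e-01 -5.110e-02  1.000e-01]]
jaw -y edge top near, far [[0.6293 0.0489 0.056 ]
 [0.5822 0.0493 0.056 ]]
walls [[ 0.6531 -0.1052  0.04  ]
 [ 0.659   0.0596  0.04  ]]
```

Emit:
carry_out(
  steps=[
    [-1, 0, 0, -0.02, 0, 0, 0],
    [-1, 0, 0, -0.04, 0, 0, 0],
    [-1, 0, 0, -0.04, 0, 0, 0],
    [-1, 0, 0, -0.03, 0, 0, 0],
    [-1, 0, 0, 0, 0, 0, 0],
  ],
)

```text
clock: 13.4
tcp_pos: [0.4587, -0.223, 0.205]
orientation: [0.001, 1.0, 0.003, 0.002]
wrist_force: [0.4, -1.1, -4.2]
finger_gap: 0.0411
```

Emit:
carry_out(
  steps=[
    [-1, 0.0191, -0.0306, 0, 0, 0, 0],
    [-1, 0.0191, -0.0306, 0, 0, 0, 0],
    [-1, 0.0191, -0.0306, 0, 0, 0, 0],
    [-1, 0.0191, -0.0306, 0, 0, 0, 0],
    [-1, 0.0191, -0.0306, 0, 0, 0, 0],
    [-1, 0.0191, -0.0306, 0, 0, 0, 0],
    [-1, 0.0191, -0.0306, 0, 0, 0, 0],
    [-1, 0.0191, -0.0306, 0, 0, 0, 0],
    [-1, 0, 0, 0.01, 0, 0, 0],
    [-1, 0, 0, 0, 0, 0, 0],
    [-1, 0, 0, 0, 0, 0, 0],
  ],
)

```text
clock: 14.78
tcp_pos: [0.6079, 0.0226, 0.1923]
orientation: [0.0, 1.0, 0.002, -0.001]
wrist_force: [-0.6, -0.7, -2.5]
finger_gap: 0.041
```

Run:
```python
from workcell import env
from h import *
s=env.get_state();p=s["tcp_pos"];print(s["wrist_force"],p,s["orientation"])
c=env.read_camera("scene");np.savez("scene2.npz",**c)
im=cv2.resize(c["color"][165:275,225:375,::-1],(750,550),interpolation=cv2.INTER_CUBIC)
cv2.imwrite("pics/g5.png",im)
for o in ([0,-.021,-.074],[0,.021,-.074],[.021,0,-.074]): print(((proj(c,p+o)[0]-[225,165]+.5)*5).round())
```

```text
[-0.60154486 -0.7336342  -2.50962866] [0.60793782 0.02261138 0.19225285] [ 2.15911724e-05  9.99997588e-01  1.94765741e-03 -1.01531355e-03]
[266. 293.]
[353. 305.]
[300. 325.]
```

View pics/g5.png

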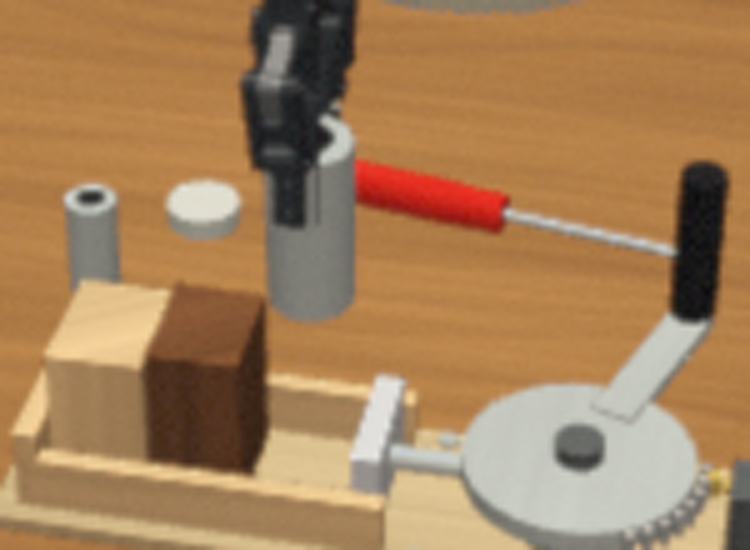

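Sleeve edges at crop x = 267 and 354 match the prediction for the TCP, so it is centred in the gripper. The 5 mm gap on each side looks right. Lowering.

Emit:
carry_out(
  steps=[
    [-1, 0.0025, 0, 0.03, 0, 0, 0],
    [-1, 0, 0, 0.03, 0, 0, 0],
    [-1, 0, 0, 0.015, 0, 0, 0],
    [-1, 0, 0, 0.01, 0, 0, 0],
    [-1, 0, 0, 0.005, 0, 0, 0],
    [-1, 0, 0, 0, 0, 0, 0],
  ],
)

```text
clock: 15.58
tcp_pos: [0.6116, 0.0233, 0.1037]
orientation: [0.0, 1.0, 0.002, 0.0]
wrist_force: [0.6, -0.2, -3.7]
finger_gap: 0.041
```

Emit:
carry_out(
  steps=[
    [-1, 0, 0, 0.008, 0, 0, 0],
    [-1, 0, 0, 0.006, 0, 0, 0],
    [-1, 0, 0, 0, 0, 0, 0],
  ],
)

```text
clock: 15.95
tcp_pos: [0.6108, 0.0235, 0.0885]
orientation: [-0.0, 1.0, 0.003, -0.001]
wrist_force: [-0.5, 0.4, -3.9]
finger_gap: 0.041
```

Emit:
carry_out(
  steps=[
    [-1, 0, 0, 0.002, 0, 0, 0],
    [-1, 0, 0, 0.0015, 0, 0, 0],
    [-1, 0, 0, 0.001, 0, 0, 0],
    [-1, 0, 0, 0, 0, 0, 0],
  ],
)

```text
clock: 16.45
tcp_pos: [0.6113, 0.0234, 0.0847]
orientation: [0.0, 1.0, 0.002, -0.0]
wrist_force: [-0.1, 0.3, -2.8]
finger_gap: 0.0411
```

Emit:
carry_out(
  steps=[
    [-1, 0, 0, 0.001, 0, 0, 0],
    [-1, 0, 0, 0, 0, 0, 0],
    [1, 0, 0, 0, 0, 0, 0],
    [1, 0, 0, 0, 0, 0, 0],
    [1, 0, 0, 0, 0, 0, 0],
    [1, 0, 0, 0, 0, 0, 0],
    [1, 0, 0, 0, 0, 0, 0],
    [1, 0, 0, -0.02, 0, 0, 0],
    [1, 0, 0, -0.06, 0, 0, 0],
    [1, 0, 0, -0.06, 0, 0, 0],
    [1, 0, 0, -0.01, 0, 0, -0.174],
    [1, 0, 0, 0, 0, 0, -0.174],
    [1, 0, 0, 0, 0, 0, -0.174],
    [1, 0, 0, 0, 0, 0, -0.174],
    [1, 0, 0, 0, 0, 0, -0.174],
    [1, 0, 0, 0, 0, 0, -0.174],
    [1, 0, 0, 0, 0, 0, -0.174],
    [1, 0, 0, 0, 0, 0, -0.174],
    [1, 0, 0, 0, 0, 0, -0.174],
    [1, 0, 0, 0, 0, 0, 0],
  ],
)

```text
clock: 18.95
tcp_pos: [0.6113, 0.0234, 0.2337]
orientation: [-0.0, 0.708, 0.707, -0.0]
wrist_force: [-0.9, -0.5, -0.0]
finger_gap: 0.0854
```

Emit:
carry_out(
  steps=[
    [1, 0.0342, -0.0244, 0, 0, 0, 0],
    [1, 0.0342, -0.0244, 0, 0, 0, 0],
    [1, 0.0342, -0.0244, 0, 0, 0, 0],
    [1, 0.0342, -0.0244, 0, 0, 0, 0],
    [1, 0.0342, -0.0244, 0, 0, 0, 0],
    [1, 0, 0, 0.04, 0, 0, 0],
    [1, 0, 0, 0.03, 0, 0, 0],
    [1, 0, 0, 0, 0, 0, 0],
    [1, 0, 0, 0, 0, 0, 0],
  ],
)

```text
clock: 20.08
tcp_pos: [0.4899, 0.1944, 0.1648]
orientation: [0.0, 0.708, 0.707, 0.0]
wrist_force: [0.1, 0.0, 0.2]
finger_gap: 0.0854
```

Run:
```python
from workcell import env
from h import *
s=env.get_state();p=s["tcp_pos"];print(s["wrist_force"],p,s["orientation"],s["joint_pos"])
c=env.read_camera("scene");np.savez("scene3.npz",**c)
im=cv2.resize(c["color"][150:280,225:385,::-1],(720,585),interpolation=cv2.INTER_CUBIC)
cv2.imwrite("pics/g6.png",im)
```

```text
[0.14075314 0.01704487 0.17192021] [0.48994529 0.19438317 0.16483459] [3.50538396e-04 7.07624335e-01 7.06588596e-01 4.83830598e-04] [ 2.25376962e-01  2.62261421e-01 -2.37492575e-01  1.06985013e+00
 -8.08304957e-05  2.26841670e-01]
```

View pics/g6.png

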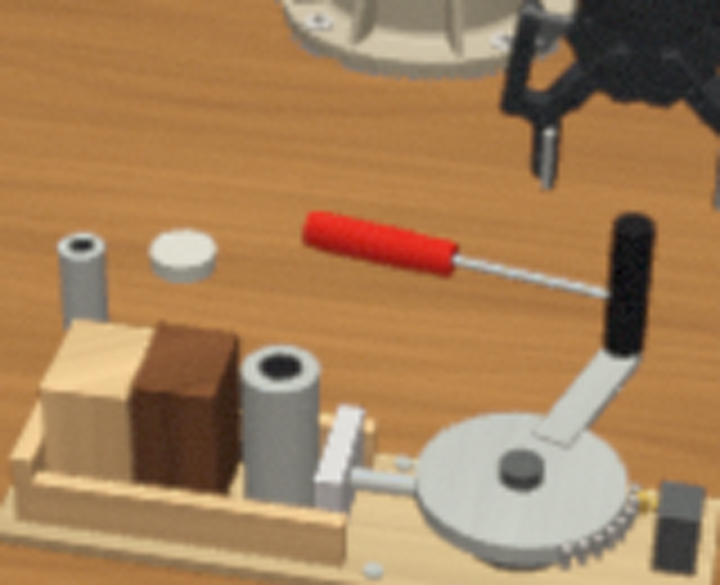

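All three stand upright in a row and the open fingers straddle the post. Descend to mid-handle and grip.

Emit:
carry_out(
  steps=[
    [1, 0, 0, 0.03, 0, 0, 0],
    [1, 0, 0, 0.02, 0, 0, 0],
    [1, 0, 0, 0.003, 0, 0, 0],
    [-1, 0, 0, 0, 0, 0, 0],
    [-1, 0, 0, 0, 0, 0, 0],
    [-1, 0, 0, 0, 0, 0, 0],
    [-1, 0, 0, 0, 0, 0, 0],
    [-1, 0, 0, 0, 0, 0, 0],
    [-1, 0, 0, 0, 0, 0, 0],
    [-1, 0, 0, 0, 0, 0, 0],
    [-1, 0, 0, 0, 0, 0, 0],
    [-1, 0, 0, 0, 0, 0, 0],
    [-1, 0, 0, 0, 0, 0, 0],
  ],
  grip_force=60,
)

```text
clock: 21.75
tcp_pos: [0.49, 0.1956, 0.1118]
orientation: [-0.0, 0.707, 0.708, 0.002]
wrist_force: [-0.9, 4.6, 4.2]
finger_gap: 0.0228
```

Handle gripped (gap 22.8 mm). Now the first click in 0.04 rad increments, reading the force at each one.

Emit:
carry_out(
  steps=[
    [-1, -0.0025, -0.0008, 0, 0, 0, 0],
    [-1, -0.0025, -0.0008, 0, 0, 0, 0],
    [-1, 0, 0, 0, 0, 0, 0],
  ],
)

```text
clock: 22.12
tcp_pos: [0.4885, 0.1908, 0.1118]
orientation: [-0.0, 0.707, 0.707, 0.002]
wrist_force: [-0.1, 6.1, 3.9]
finger_gap: 0.0228
```

Emit:
carry_out(
  steps=[
    [-1, -0.0025, -0.0007, 0, 0, 0, 0],
    [-1, -0.0025, -0.0006, 0, 0, 0, 0],
    [-1, 0, 0, 0, 0, 0, 0],
  ],
)

```text
clock: 22.5
tcp_pos: [0.4871, 0.1854, 0.1118]
orientation: [-0.0, 0.707, 0.707, 0.001]
wrist_force: [-0.4, 4.9, 5.1]
finger_gap: 0.0229
```

Emit:
carry_out(
  steps=[
    [-1, -0.0025, -0.0006, 0, 0, 0, 0],
    [-1, -0.0026, -0.0005, 0, 0, 0, 0],
    [-1, 0, 0, 0, 0, 0, 0],
  ],
)

```text
clock: 22.88
tcp_pos: [0.4859, 0.1799, 0.1117]
orientation: [0.0, 0.707, 0.707, 0.001]
wrist_force: [-0.9, 3.0, 5.7]
finger_gap: 0.0226
```

Emit:
carry_out(
  steps=[
    [-1, -0.0025, -0.0005, 0, 0, 0, 0],
    [-1, -0.0026, -0.0004, 0, 0, 0, 0],
    [-1, 0, 0, 0, 0, 0, 0],
  ],
)

```text
clock: 23.25
tcp_pos: [0.4851, 0.1752, 0.1117]
orientation: [-0.0, 0.707, 0.707, 0.001]
wrist_force: [-1.0, 6.0, 5.6]
finger_gap: 0.0229
```

Emit:
carry_out(
  steps=[
    [-1, -0.0025, -0.0004, 0, 0, 0, 0],
    [-1, 0, 0, 0, 0, 0, 0],
  ],
)

```text
clock: 23.5
tcp_pos: [0.4848, 0.1731, 0.1117]
orientation: [-0.0, 0.707, 0.707, 0.002]
wrist_force: [0.0, 6.9, 4.9]
finger_gap: 0.0229
```

Emit:
carry_out(
  steps=[
    [-1, -0.0026, -0.0003, 0, 0, 0, 0],
    [-1, 0, 0, 0, 0, 0, 0],
  ],
)

```text
clock: 23.75
tcp_pos: [0.4844, 0.1704, 0.1117]
orientation: [-0.0, 0.707, 0.707, 0.002]
wrist_force: [0.5, 6.3, 5.9]
finger_gap: 0.0227
```

Click 1 felt: the force sank to 3 N at y 0.180, then jumped to 6–7 N past y of about 0.1755. That fits pivot y ≈ 0.1547. On to click 2.

Emit:
carry_out(
  steps=[
    [-1, -0.0026, -0.0003, 0, 0, 0, 0],
    [-1, -0.0027, -0.0002, 0, 0, 0, 0],
    [-1, 0, 0, 0, 0, 0, 0],
  ],
)

```text
clock: 24.12
tcp_pos: [0.4839, 0.1648, 0.1117]
orientation: [-0.0, 0.707, 0.707, 0.001]
wrist_force: [-0.5, 5.8, 5.9]
finger_gap: 0.0232
```

Emit:
carry_out(
  steps=[
    [-1, -0.0026, -0.0002, 0, 0, 0, 0],
    [-1, -0.0026, -0.0001, 0, 0, 0, 0],
    [-1, 0, 0, 0, 0, 0, 0],
  ],
)

```text
clock: 24.5
tcp_pos: [0.4836, 0.1593, 0.1117]
orientation: [0.0, 0.707, 0.707, 0.001]
wrist_force: [-1.3, 4.7, 6.9]
finger_gap: 0.0227
```

Emit:
carry_out(
  steps=[
    [-1, -0.0026, -0.0001, 0, 0, 0, 0],
    [-1, 0, 0, 0, 0, 0, 0],
  ],
)

```text
clock: 24.75
tcp_pos: [0.4836, 0.1565, 0.1117]
orientation: [0.0, 0.707, 0.707, 0.001]
wrist_force: [-1.3, 3.4, 5.6]
finger_gap: 0.0227
```

Emit:
carry_out(
  steps=[
    [-1, -0.0026, 0, 0, 0, 0, 0],
    [-1, 0, 0, 0, 0, 0, 0],
  ],
)

```text
clock: 25.0
tcp_pos: [0.4836, 0.1545, 0.1117]
orientation: [-0.0, 0.707, 0.707, 0.002]
wrist_force: [-0.2, 6.2, 5.9]
finger_gap: 0.0228
```

Emit:
carry_out(
  steps=[
    [-1, -0.0026, 0, 0, 0, 0, 0],
    [-1, 0, 0, 0, 0, 0, 0],
  ],
)

```text
clock: 25.25
tcp_pos: [0.4836, 0.1523, 0.1117]
orientation: [-0.001, 0.707, 0.708, 0.002]
wrist_force: [-0.8, 7.6, 5.9]
finger_gap: 0.0224
```

Click 2 felt: 3.4 N rising to 6.2 N at y ≈ 0.155. On to click 3.

Emit:
carry_out(
  steps=[
    [-1, -0.0027, 0.0001, 0, 0, 0, 0],
    [-1, -0.0027, 0.0001, 0, 0, 0, 0],
    [-1, -0.0026, 0.0002, 0, 0, 0, 0],
    [-1, 0, 0, 0, 0, 0, 0],
  ],
)

```text
clock: 25.75
tcp_pos: [0.4841, 0.1439, 0.1117]
orientation: [-0.0, 0.707, 0.707, 0.002]
wrist_force: [-0.3, 5.5, 5.8]
finger_gap: 0.0226
```

Emit:
carry_out(
  steps=[
    [-1, -0.0026, 0.0002, 0, 0, 0, 0],
    [-1, -0.0026, 0.0003, 0, 0, 0, 0],
    [-1, 0, 0, 0, 0, 0, 0],
  ],
)

```text
clock: 26.12
tcp_pos: [0.4847, 0.1384, 0.1117]
orientation: [0.0, 0.707, 0.707, 0.001]
wrist_force: [-1.2, 4.8, 4.6]
finger_gap: 0.0231
```

Emit:
carry_out(
  steps=[
    [-1, -0.0025, 0.0004, 0, 0, 0, 0],
    [-1, 0, 0, 0, 0, 0, 0],
  ],
)

```text
clock: 26.38
tcp_pos: [0.485, 0.1358, 0.1117]
orientation: [0.0, 0.707, 0.707, 0.001]
wrist_force: [-0.3, 4.8, 5.8]
finger_gap: 0.0227
```

Emit:
carry_out(
  steps=[
    [-1, -0.0025, 0.0004, 0, 0, 0, 0],
    [-1, 0, 0, 0, 0, 0, 0],
  ],
)

```text
clock: 26.62
tcp_pos: [0.4854, 0.1338, 0.1117]
orientation: [-0.0, 0.707, 0.707, 0.002]
wrist_force: [-0.8, 6.9, 6.1]
finger_gap: 0.0226
```

Emit:
carry_out(
  steps=[
    [-1, -0.0025, 0.0004, 0, 0, 0, 0],
    [-1, 0, 0, 0, 0, 0, 0],
  ],
)

```text
clock: 26.88
tcp_pos: [0.4857, 0.1318, 0.1117]
orientation: [-0.001, 0.707, 0.708, 0.002]
wrist_force: [0.2, 8.7, 5.8]
finger_gap: 0.0225
```

Click 3 felt at y ≈ 0.1345 (4.8 to 6.9 to 8.7 N). On towards click 4, expected near y 0.114.

Emit:
carry_out(
  steps=[
    [-1, -0.0027, 0.0005, 0, 0, 0, 0],
    [-1, -0.0027, 0.0005, 0, 0, 0, 0],
    [-1, -0.0026, 0.0006, 0, 0, 0, 0],
    [-1, 0, 0, 0, 0, 0, 0],
  ],
)

```text
clock: 27.38
tcp_pos: [0.4875, 0.1233, 0.1117]
orientation: [-0.0, 0.707, 0.707, 0.002]
wrist_force: [1.4, 6.2, 5.5]
finger_gap: 0.0226
```

Emit:
carry_out(
  steps=[
    [-1, -0.0025, 0.0006, 0, 0, 0, 0],
    [-1, -0.0025, 0.0007, 0, 0, 0, 0],
    [-1, 0, 0, 0, 0, 0, 0],
  ],
)

```text
clock: 27.75
tcp_pos: [0.4889, 0.1181, 0.1117]
orientation: [0.0, 0.707, 0.707, 0.002]
wrist_force: [0.6, 5.4, 5.6]
finger_gap: 0.0229
```

Emit:
carry_out(
  steps=[
    [-1, -0.0015, 0.0004, 0, 0, 0, 0],
    [-1, 0, 0, 0, 0, 0, 0],
    [-1, 0, 0, 0, 0, 0, 0],
  ],
)

```text
clock: 28.12
tcp_pos: [0.4894, 0.1167, 0.1117]
orientation: [0.0, 0.707, 0.707, 0.002]
wrist_force: [0.9, 6.2, 3.6]
finger_gap: 0.0223
```

Emit:
carry_out(
  steps=[
    [-1, -0.001, 0.0003, 0, 0, 0, 0],
    [-1, 0, 0, 0, 0, 0, 0],
    [-1, 0, 0, 0, 0, 0, 0],
  ],
)

```text
clock: 28.5
tcp_pos: [0.4898, 0.1156, 0.1117]
orientation: [0.0, 0.707, 0.707, 0.002]
wrist_force: [1.3, 5.3, 5.2]
finger_gap: 0.0225
```

Emit:
carry_out(
  steps=[
    [-1, -0.001, 0.0003, 0, 0, 0, 0],
    [-1, 0, 0, 0, 0, 0, 0],
    [-1, 0, 0, 0, 0, 0, 0],
  ],
)

```text
clock: 28.88
tcp_pos: [0.49, 0.1146, 0.1117]
orientation: [0.0, 0.707, 0.707, 0.002]
wrist_force: [0.8, 6.0, 4.8]
finger_gap: 0.0226
```

Emit:
carry_out(
  steps=[
    [-1, -0.0008, 0.0003, 0, 0, 0, 0],
    [-1, 0, 0, 0, 0, 0, 0],
    [-1, 0, 0, 0, 0, 0, 0],
  ],
)

```text
clock: 29.25
tcp_pos: [0.4902, 0.1141, 0.1117]
orientation: [-0.0, 0.707, 0.707, 0.002]
wrist_force: [0.7, 6.3, 4.8]
finger_gap: 0.0227
```

Emit:
carry_out(
  steps=[
    [-1, -0.0008, 0.0003, 0, 0, 0, 0],
    [-1, 0, 0, 0, 0, 0, 0],
    [-1, 0, 0, 0, 0, 0, 0],
  ],
)

```text
clock: 29.62
tcp_pos: [0.4904, 0.1136, 0.1117]
orientation: [-0.0, 0.707, 0.708, 0.002]
wrist_force: [0.5, 6.9, 4.6]
finger_gap: 0.0224
```

Run:
```python
from workcell import env
from h import *
s=env.get_state();p=s["tcp_pos"];print(s["wrist_force"],p,s["clock"])
c=env.read_camera("scene");np.savez("scene4.npz",**c)
im=cv2.resize(c["color"][150:280,225:385,::-1],(720,585),interpolation=cv2.INTER_CUBIC)
cv2.imwrite("pics/g7.png",im)
```

```text
[0.46059452 6.92001131 4.58963937] [0.49038103 0.1135725  0.11173805] 29.625
```

View pics/g7.png

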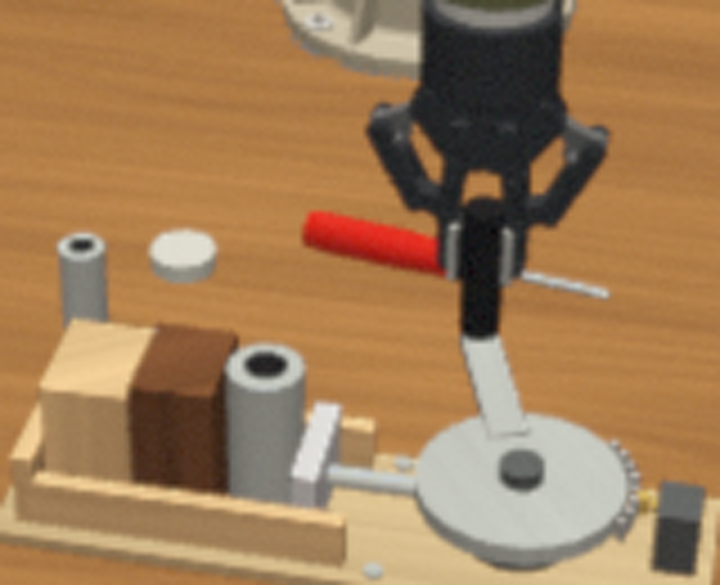

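The row is upright, closed up against the jaw, and the handle is held between the pads. After sinking to about 5.3 N, the force is climbing off the fourth stop (6.0, 6.3, 6.9 N). Total handle travel is 82.0 mm against 81.8 mm expected for 0.64 rad. Handing in.

Run:
```python
from workcell import env
print(env.hand_in()); s=env.get_state(); print(s["clock"],s["tcp_pos"],s["wrist_force"])
```

```text
the job is handed in; nothing more can be done
None
the job is handed in; nothing more can be done
```

The job is handed in at about 29.6 s of the 67 s. The hardwood block and the sleeve stand upright in the tray in a row with the pine block, and the gripper is holding the lever at the fourth click.

- **Placing:** The hardwood block went in next to the pine with its 60 mm side across the tray. The sleeve stands between it and the jaw. I took the medium steel cylinder as the sleeve, at about 44 mm across and 86 mm tall in two views, because the others were clearly larger or smaller.
- **Clicks:** I counted four by feel and did not go over the crest towards a fifth. The first three stops showed as clear force jumps at handle y ≈ 0.1755, 0.155 and 0.1345 m.
- **Fourth stop:** I stopped at y = 0.1136 m with a 6.9 N push. The rise there was gentler than before (5.3 to 6.9 N), so it rests more on position: 82.0 mm of handle travel against 81.8 mm expected.
- **Last picture:** The row is upright and closed up on the jaw, the post is between the pads, and the screwdriver, cap and small sleeve in that view had not moved. I didn't re-measure the other things on the bench.
- **Disagreements:**
  - The two cameras differed by up to about 1 cm on the hardwood block. I used a blend, and the grasps came out well centred.
  - The press's base turned out not to be centred on its origin, so I located the press from its pin, handle, jaw and pine block instead.

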